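# Cover the tip box and hold the index plunger out

### The job

The tip box has just been loaded into the index stage. First shut the stage's hinged dust cover fully; then take the red knob of the sprung index plunger, pull it straight up as far as it goes so that its pin is out of the seat hole, and keep holding it there: the program finishes with the gripper still holding the plunger out (it springs back if let go), so that a colleague can shift the carriage. Leave the other things on the bench where they are.

Things in the scene. Friction and masses are not known exactly. Their poses are not given: they have to be found in the camera images.
- index_stage: Fixed fixture: base plate 190 x 270 x 10 mm (x -95..95, y -175..95 mm) with a white open box (112 along x, 149 along y, rim 96 mm above the bench) holding a purple tip box; on its -y end a grey bracket (40 mm wide, top 60 mm above the bench) with the index plunger. Origin on the bench under the box's middle; +x away from the robot (yaw up to 0.4 rad), +y left, z up.
- cover (a joint): Angle of the dust cover, rad: 0 = shut flat on the box, growing as its far edge swings up and toward the robot (1.57 upright, stop at 1.75). Stiff friction hinge (0.12 N m): it stays where left, and closes when pushed with a few N on its outer face (faces the robot when upright, up when shut).
- cover_hinge (a point): Hinge axis of the cover, middle of its length, on the box's near long rim: at (-56, 0, 96) mm in the index_stage frame; the axis runs along the stage's y; axes as index_stage.
- cover_edge (a point): Middle of the cover's free edge on its outer face, 118 mm from the hinge; moves with it. The cover is a clear panel in a blue frame, 118 x 153 x 5 mm, with a blue tab 50 mm wide standing 15 mm beyond this edge. x points from hinge to free edge, y along the hinge, z out of the outer face. The hinge axis lies in the plane of the inner face, 5 mm below the outer one.
- knob_grip (a point): Centre of the plunger's red pull knob, an upright cylinder of 26 mm diameter, 26 mm tall; 99 mm above the bench when seated; at (0, -135, 99) mm in the index_stage frame; moves with the plunger. Below the knob a steel sleeve of 18 mm diameter runs down 20 mm to a 24 mm nut on the bracket. Grip the knob's sides here from above, from any direction; its axis is 58 mm from the side of the shut cover.
- plunger (a joint): Lift of the index plunger straight up, m: 0 = pin seated 10 mm deep in its hole, 0.010 = tip level with the mouth of the hole, 0.016 = fully back, on its stop. A spring pulls it down with 5 N when seated and 9 N when fully back, plus 0.6 N of weight; it does not latch.
- pin_tip (a point): Lower end of the plunger's steel pin (8 mm diameter).
- seat_mouth (a point): Centre of the mouth of the seat hole, in the top face of the steel seat strip under the plunger, 26 mm above the bench.
- notebook: Small navy notebook 98 x 72 x 9 mm lying near the bench's front edge on the left; bystander. Origin under its middle.
- red_marker: Red-and-white marker 137 mm long, 12 mm thick, lying near the bench's front edge on the right; bystander. Origin under its middle.
- foil_flask: Foil-wrapped flask 70 mm wide, 78 mm tall, behind the stage; bystander. Origin under its middle.
- clear_box: Small clear lidded box 66 x 65 x 49 mm, left of the stage; bystander. Origin under its middle.
- petri_dish: Tan petri dish 91 mm wide, 17 mm tall, right of the stage; bystander. Origin under its middle.

How it is judged:
By the outcome, as a careful person would: the job done as asked, in the order asked, and still so for the second after the job is handed in, while the arm keeps its last pose, push and grip.
It also fails if it takes over 42 s, if anything falls off the work surface, if the arm or the gripper's body presses on something with over 40 N, if the wrist force passes 120 N, or if a joint passes its speed limit or range.

### The arm

A 6-joint arm with a two-finger parallel gripper is mounted at the origin on a cart in front of the work surface, level with it; the furniture and walls round the work are solid. World frame = base frame: x ahead of the robot, y to its left, z up, the work surface at z = 0. Lengths are in m, angles in degrees, forces in N, time in s.
With the tool pointing down it reaches from about 0.25 to 0.725 m from the base axis. Payload 4 kg.
Tool frame: the origin (TCP) lies midway between the tips of the shut fingers; the grasp point (between the pads) lies 19 mm behind it (arm.hold_point_z is the distance from the TCP to the grasp point, in m); x points along the fingers, z is the direction in which the jaws open and shut, and the axes are right-handed (so a half turn about x gives the same grasp; the last joint's range is limited). The gripper opens to 85 mm and grips with 20 to 120 N. Pads are 22 mm wide; open, the fingers measure 114 mm over their backs; the gripper's body (76 mm by 85 mm) begins 54 mm behind the grasp point. The pads swing forward as they close: fully open they stand 13 mm farther back than shut.
Start: joints at [-76.261, 13.785, 0.286, 76.501, 0, 90], TCP at [0.119, -0.486, 0.231] pointing down, gripper open.
Joint ranges: [-155.79, 155.79], [-60.16, 107.12], [-62.33, 73.08], [-114, 123.19], [-81.49, 82.49], [-180, 180]. Speed limits (degrees/s): [159.86, 159.86, 180, 180, 180, 180].

### API

Orientations are given as a 3x3 rotation matrix whose columns are the frame's x, y, z axes.
In Python, from station import arm gives the robot as it stands. The module is installed in compiled form; this text tells all that it offers.
- The arm moves only by the tool carry_out, never from a script. Its argument "plan" is a list that holds one entry, the list of rows, each a list of 5 numbers: the opening, from 0 (shut) to 1 (fully open), then the shift along the tool's x, y, z in m, then the turn about the tool's x in degrees. In form: [[[gripper, tx, ty, tz, twist], ...]]. A call has 1 to 8 rows; each row is the pose to reach, as a shift and turn from the pose commanded when the call began, along the tool's axes at that moment; what a row does not reach only later rows make up. A row lasts 1/8 s, in which the tool goes at most 62.5 mm and 10.7 degrees, less where a joint would pass 70% of its speed; a pose out of reach is approached as far as the arm can. A call with a gripper value outside its range is refused whole. The fingers move at their own pace and stop on an object; "force" is the grip in N (left out, the last holds). Time passes only in rows, so rows that repeat a pose let the fingers close. It gives the time, the measured TCP pose, the force and the opening at its end, in the units of the state.
- arm.sense(): the state, without advancing time (a new reading comes with each control period).
- arm.camera(name): name is "side" or "top"; returns a dict with "image" (420x560x3 uint8, red, green, blue), "fx", "fy", "cx", "cy" (pixels), "k1" (the pictures are not rectified: a ray, as slopes to the right and down, at radius r is drawn at 1 + k1 r^2 times it, then the intrinsics apply), "world_to_cam" (4x4, takes a point from world to camera coordinates). Camera axes: x right, y up, looking along -z (the intrinsics and any distortion apply to the point x, -y, -z); pixel columns grow to the right and rows downward; lengths in m; the calibration is good to about 2 mm. A picture is of the moment at which its call begins. There is no depth.
- arm.hand_in(): hands the job in, once; it reports no verdict.
The state is a dict: "time_s": time; "joint_pos": joint angles; "joint_velocities": joint speeds; "joint_efforts": joint torques, N m; "ee_pos": TCP position; "tool_rot": TCP orientation; "wrist_force": force on the tool from outside, world axes, zero at the start; "moment": the same for the moment, N m; "gripper_width": opening from 0.0 (shut) to 1.0 (fully open).
Only numpy, scipy, OpenCV 4.12 (cv2) and the standard library are available. Lean on these libraries where they do the work, as an engineer would, in place of code of your own. Each camera call takes 0.05 s, during which the arm holds its last target.

## Working session

There is one attempt and no reset: what is moved stays moved. The work goes in short steps, Python scripts to look and compute and a tool call to move; the robot and the scene stay as the last step left them, time stands still between calls to the robot, and variables do not carry over. Pictures are saved under pics/ and viewed, and the job is handed in when it is done.

Besides the shell and the picture viewer there is one more tool, called after "Call:" in YAML: its name, and indented under it one key for each argument. carry_out: Moves the arm, as the interface text tells. Its arguments: {"type":"object","properties":{"plan":{"type":"array"},"force":{"type":"number"}},"required":["plan"]}

```bash
mkdir -p pics
cat > h.py <<'E'
import numpy as np, cv2
from station import arm
def K(c): return np.array([[c['fx'],0,c['cx']],[0,c['fy'],c['cy']],[0,0,1.]])
def ray(c,u,v):
    p=cv2.undistortPoints(np.array([[[u,v]]],float),K(c),np.array([c['k1'],0,0,0.]))[0,0]
    W=np.array(c['world_to_cam']); R=W[:3,:3]; t=W[:3,3]
    return -R.T@t, R.T@np.array([p[0],-p[1],-1.])
def onz(c,u,v,z):
    o,d=ray(c,u,v); return o+d*(z-o[2])/d[2]
def proj(c,P):
    W=np.array(c['world_to_cam']); p=W[:3,:3]@np.array(P)+W[:3,3]
    s=np.array([p[0],-p[1]])/-p[2]; s=s*(1+c['k1']*(s@s))
    return s[0]*c['fx']+c['cx'], s[1]*c['fy']+c['cy']
def snap(n,tag):
    c=arm.camera(n); cv2.imwrite(f'pics/{tag}_{n}.png',c['image'][:,:,::-1]); return c
E
python3 - <<'E'
from h import *
s=arm.sense(); print({k:np.round(v,3).tolist() for k,v in s.items()}, arm.hold_point_z)
import pickle
cs={n:snap(n,'a') for n in('side','top')}
pickle.dump(cs,open('a.pkl','wb'))
for n,c in cs.items(): print(n,c['fx'],c['cx'],c['cy'],c['k1'],np.round(c['world_to_cam'],3).tolist())
E
```

```text
{'time_s': 0.0, 'joint_pos': [-76.262, 13.832, 0.212, 76.501, 0.001, 89.999], 'joint_velocities': [0.002, -0.065, 0.032, 0.083, -0.085, 0.032], 'joint_efforts': [-0.003, -37.232, 25.241, 0.017, -0.0, 0.0], 'ee_pos': [0.119, -0.485, 0.23], 'tool_rot': [[-0.0, 0.971, 0.237], [0.002, 0.237, -0.971], [-1.0, 0.0, -0.002]], 'wrist_force': [-0.319, -0.419, 0.747], 'moment': [-0.015, -0.001, 0.046], 'gripper_width': 0.999} 0.0187
side 415.8759876855108 280.98931784513377 204.0672407280693 -0.12346539152037722 [[0.953, -0.302, -0.005, -0.549], [0.133, 0.405, 0.905, -0.144], [-0.271, -0.863, 0.426, -1.117], [0.0, 0.0, 0.0, 1.0]]
top 529.149631261037 277.9386690564024 215.90594325106358 -0.202809012475618 [[0.103, -0.995, -0.009, -0.087], [0.781, 0.075, 0.62, -0.477], [-0.616, -0.071, 0.784, -1.571], [0.0, 0.0, 0.0, 1.0]]
```

View pics/a_side.png

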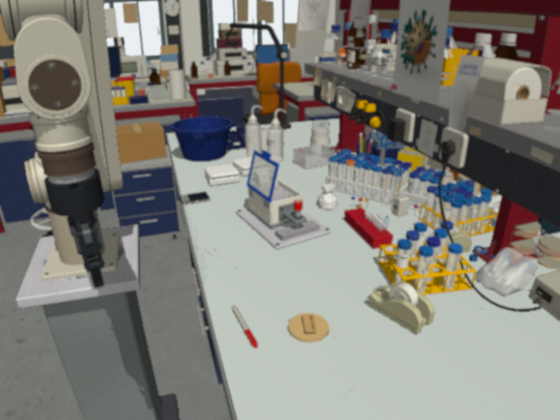

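View pics/a_top.png

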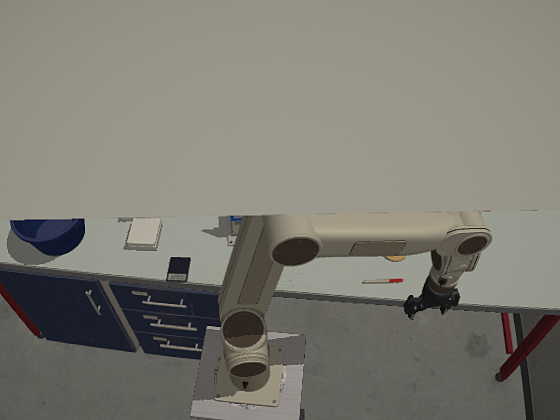

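The side view shows the stage at about (280,210) with its blue cover upright and the red knob near (298,204). The top view is mostly blocked by the overhead shelf and the arm. I'll enlarge both around the stage.

Run:
```python
from h import *
import pickle
cs=pickle.load(open('a.pkl','rb'))
a=cs['side']['image'][140:250,220:350,::-1]; cv2.imwrite('pics/z1.png',cv2.resize(a,None,fx=5.4,fy=5.4,interpolation=cv2.INTER_CUBIC))
im=cs['side']['image'][:,:,::-1]; hsv=cv2.cvtColor(np.ascontiguousarray(im),cv2.COLOR_BGR2HSV)
m=cv2.inRange(hsv,(0,140,90),(8,255,255))|cv2.inRange(hsv,(172,140,90),(180,255,255))
m[:190]=0;m[220:]=0;m[:,:285]=0;m[:,310:]=0
n,l,st,ce=cv2.connectedComponentsWithStats(m); print(st,ce)
c=cs['side']
i=1+np.argmax(st[1:,4]); print('knob',onz(c,*ce[i],.099), 'knobtop?')
for u,v in((304,245),(329,228),(236,213)): print('plate',(u,v),onz(c,u,v,.01))
```

```text
[[     0      0    560    420 235139]
 [   294    202      8      9     61]] [[279.4953368  209.50097602]
 [297.47540984 205.73770492]]
knob [ 0.60145494 -0.07524667  0.099     ] knobtop?
plate (304, 245) [ 0.59741217 -0.14367288  0.01      ]
plate (329, 228) [ 0.70276451 -0.07460542  0.01      ]
plate (236, 213) [0.45962896 0.11095897 0.01      ]
```

View pics/z1.png

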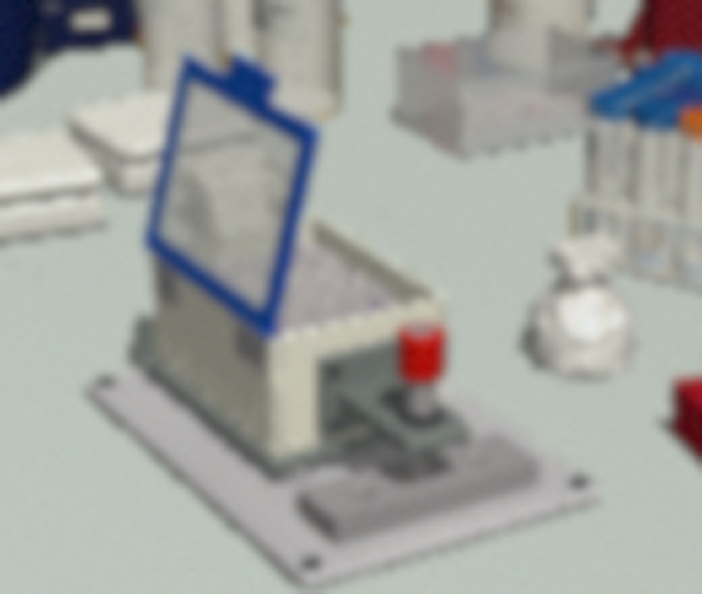

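```bash
cat > m.py <<'E'
from h import *
import pickle
from scipy.optimize import least_squares
c=pickle.load(open('a.pkl','rb'))['side']
Z=lambda x,y:(220+x/5.4,140+y/5.4)
pts=[((-.095,-.175,.01),Z(305,585)),((.095,-.175,.01),Z(600,495)),((-.095,.095,.01),Z(85,390)),((0,-.135,.099),(297.7,205.2))]
for P,uv in pts: print(P,np.round(onz(c,*uv,P[2]),4))
def T(p,P):
    x,y,a=p; return np.array([x+np.cos(a)*P[0]-np.sin(a)*P[1],y+np.sin(a)*P[0]+np.cos(a)*P[1],P[2]])
f=lambda p:np.ravel([np.array(proj(c,T(p,P)))-uv for P,uv in pts])
r=least_squares(f,[.6,.05,0]); print('pose',r.x,np.degrees(r.x[2]),'res px',np.round(r.fun,2))
p=r.x
print('knob',T(p,(0,-.135,.099)),'hinge',T(p,(-.056,0,.096)))
for uv in (Z(315,128),Z(188,62)):
    # ray with plane y_stage = +-.0765
    o,d=ray(c,*uv); y=-.0765 if uv[0]>270 else .0765
    n=np.array([-np.sin(p[2]),np.cos(p[2]),0]); q=o+d*((y-n@(o-[p[0],p[1],0]))/(n@d))
    xs=np.array([np.cos(p[2]),np.sin(p[2]),0])@(q-[p[0],p[1],0]); 
    print('free corner stage x,z',xs,q[2],'len',np.hypot(xs+.056,q[2]-.096),'angle',np.degrees(np.arctan2(q[2]-.096,xs+.056)))
E
python3 m.py
```

```text
(-0.095, -0.175, 0.01) [ 0.5197 -0.1369  0.01  ]
(0.095, -0.175, 0.01) [ 0.6996 -0.0973  0.01  ]
(-0.095, 0.095, 0.01) [0.46   0.1168 0.01  ]
(0, -0.135, 0.099) [ 0.6032 -0.0721  0.099 ]
pose [0.57259765 0.05417633 0.22051818] 12.634760935130462 res px [-0.49  0.18  1.02 -0.44 -0.87 -1.18  0.28  0.84]
knob [ 0.60212691 -0.07755454  0.099     ] hinge [0.51795373 0.04192716 0.096     ]
free corner stage x,z -0.02918871930694143 0.21265641712136757 len 0.11969780460808993 angle 77.05642313299148
free corner stage x,z -0.02506948238098279 0.20503360032396867 len 0.11333588540169999 angle 74.16248644545848
```

Stage pose fits to about 1 px, and the cover is at about 75°. I'll swing over to the robot's side of the cover, shutting the fingers and turning them on the way.

Call:
carry_out:
  plan:
    - [[0,0.0,0.042,-0.038,-10],[0,0.0,0.084,-0.075,-20],[0,0.0,0.126,-0.113,-30],[0,0.0,0.168,-0.151,-40],[0,0.0,0.211,-0.188,-50],[0,0.0,0.253,-0.226,-60],[0,0.0,0.295,-0.264,-70],[0,0.0,0.337,-0.301,-80]]
  force: 40

```text
time_s: 1.1
ee_pos: [0.3752, -0.1115, 0.2312]
tool_rot: [[0.0, -0.071, 0.997], [-0.0, 0.997, 0.071], [-1.0, -0.0, -0.0]]
wrist_force: [1.0, -0.9, 0.2]
gripper_width: -0.001
```

```bash
cat > st.py <<'E'
from h import *
import sys
np.set_printoptions(suppress=True,precision=4)
p=np.array([.5726,.0542,.2205])
s=arm.sense(); e=np.array(s['ee_pos']); R=np.array(s['tool_rot'])
S=np.array([[np.cos(p[2]),-np.sin(p[2]),0],[np.sin(p[2]),np.cos(p[2]),0],[0,0,1]]); 
print('t',s['time_s'],'ee',e,'stage',S.T@(e-[p[0],p[1],0]),'q',np.round(s['joint_pos'],1),'F',np.round(s['wrist_force'],1),'g',s['gripper_width'])
print('R in stage',(S.T@R).round(3).tolist())
if len(sys.argv)>1:
    g=np.array(eval(sys.argv[1])); print('shift to',g,':',R.T@(S@g+[p[0],p[1],0]-e))
E
python3 st.py '[-.10,0,.185]'
```

```text
t 1.1 ee [ 0.3752 -0.1115  0.2312] stage [-0.2289 -0.1185  0.2312] q [-16.5   1.4 -14.2  74.4  -0.   69.4] F [ 1.  -0.9  0.2] g -0.0009261955790018385
R in stage [[-0.0, 0.149, 0.989], [-0.0, 0.989, -0.149], [-1.0, -0.0, -0.0]]
shift to [-0.1    0.     0.185] : [0.0462 0.1364 0.1098]
```

Call:
carry_out:
  plan:
    - [[0,0.01,0.045,0.03,-4],[0,0.03,0.09,0.07,-8.6],[0,0.046,0.136,0.11,-8.6],[0,0.046,0.136,0.11,-8.6]]

```text
time_s: 1.6
ee_pos: [0.4761, 0.0326, 0.183]
tool_rot: [[-0.003, -0.219, 0.976], [0.0, 0.976, 0.219], [-1.0, 0.001, -0.003]]
wrist_force: [-0.0, -0.6, 0.0]
gripper_width: -0.003
```

```bash
python3 st.py '[-.05,0,.185]'
python3 - <<'E'
from h import *
for n in ('side','top'):
    c=snap(n,'b')
a=cv2.imread('pics/b_side.png')[120:250,200:350]; cv2.imwrite('pics/b_z.png',cv2.resize(a,None,fx=4.6,fy=4.6,interpolation=cv2.INTER_CUBIC))
E
```

```text
t 1.6 ee [0.4761 0.0326 0.183 ] stage [-0.0989  0.0001  0.183 ] q [ 3.9 12.9 -8.2 69.1  0.  81.2] F [-0.  -0.6  0. ] g -0.003225496401355937
R in stage [[-0.003, -0.001, 1.0], [0.001, 1.0, 0.001], [-1.0, 0.001, -0.003]]
shift to [-0.05   0.     0.185] : [-0.0021 -0.0001  0.0489]
```

View pics/b_z.png

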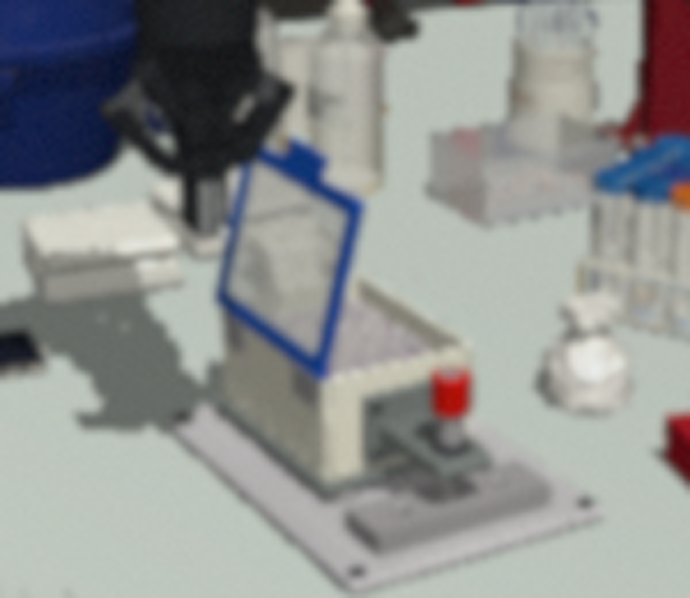

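View pics/b_top.png

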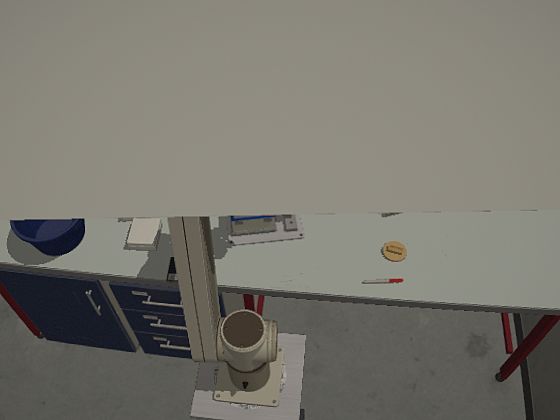

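The fingers stand in front of the cover's outer face, tips at zoom (200,235). Next I push along an arc at about 105 mm from the hinge, checking force as it goes.

Call:
carry_out:
  plan:
    - [[0,-0.016,0,0.024,0],[0,-0.016,0,0.04,0],[0,-0.016,0,0.055,0],[0,-0.011,0,0.068,0],[0,-0.006,0,0.081,0],[0,0.001,0,0.093,0],[0,0.009,0,0.104,0]]

```text
time_s: 2.58
ee_pos: [0.5778, 0.0519, 0.1758]
tool_rot: [[0.0, -0.214, 0.977], [-0.0, 0.977, 0.214], [-1.0, -0.0, 0.0]]
wrist_force: [0.5, -0.1, 1.0]
gripper_width: -0.005
```

```bash
python3 st.py '[.0224,0,.1528]'
python3 - <<'E'
from h import *
c=snap('side','c')
a=cv2.imread('pics/c_side.png')[120:250,200:350]; cv2.imwrite('pics/c_z.png',cv2.resize(a,None,fx=4.6,fy=4.6,interpolation=cv2.INTER_CUBIC))
E
```

```text
t 2.575 ee [0.5778 0.0519 0.1758] stage [ 0.0046 -0.0034  0.1758] q [ 5.1 24.4  7.1 72.6 -0.  82.8] F [ 0.5 -0.1  1. ] g -0.004849395977023518
R in stage [[0.0, 0.005, 1.0], [-0.0, 1.0, -0.005], [-1.0, -0.0, 0.0]]
shift to [0.0224 0.     0.1528] : [0.023  0.0035 0.0178]
```

View pics/c_z.png

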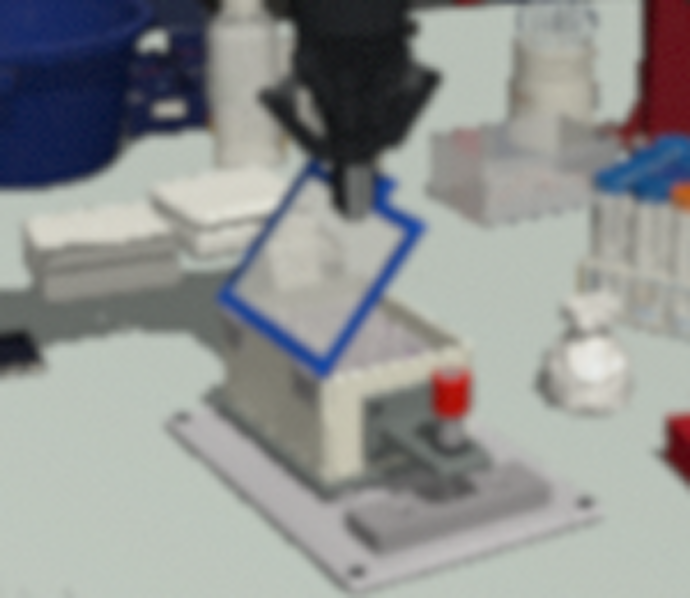

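The cover is following the fingertip and stands near 45°, with only about 1 N on the wrist. I'll continue.

Call:
carry_out:
  plan:
    - [[0,0.012,0.003,0.01,0],[0,0.023,0.003,0.018,0],[0,0.036,0.003,0.025,0],[0,0.048,0.003,0.03,0],[0,0.057,0.003,0.032,0],[0,0.065,0.003,0.033,0],[0,0.07,0.003,0.033,0]]

```text
time_s: 3.5
ee_pos: [0.6086, 0.0617, 0.1058]
tool_rot: [[-0.0, -0.214, 0.977], [-0.0, 0.977, 0.214], [-1.0, -0.0, -0.0]]
wrist_force: [1.1, -0.0, 0.8]
gripper_width: -0.001
```

```bash
python3 st.py '[.035,0,.099]'
```

```text
t 3.5 ee [0.6086 0.0617 0.1058] stage [ 0.0368 -0.0005  0.1058] q [ 5.8 30.7  6.4 65.7 -0.  83.5] F [ 1.1 -0.   0.8] g -0.0010050936217557642
R in stage [[-0.0, 0.005, 1.0], [-0.0, 1.0, -0.005], [-1.0, -0.0, -0.0]]
shift to [0.035 0.    0.099] : [ 0.0068  0.0005 -0.0018]
```

Call:
carry_out:
  plan:
    - [[0,0.003,0,0,0],[0,0.005,0,0,0],[0,0.006,0,0,0],[0,0.006,0,0,0]]

```text
time_s: 4.0
ee_pos: [0.6087, 0.0618, 0.1006]
tool_rot: [[0.0, -0.214, 0.977], [-0.0, 0.977, 0.214], [-1.0, -0.0, 0.0]]
wrist_force: [0.1, 0.5, 1.8]
gripper_width: 0.001
```

```bash
python3 st.py '[.035,0,.099]'
```

```text
t 4.0 ee [0.6087 0.0618 0.1006] stage [ 0.0369 -0.0005  0.1006] q [ 5.8 30.9  5.9 65.  -0.  83.5] F [0.1 0.5 1.8] g 0.001202270547505721
R in stage [[0.0, 0.005, 1.0], [-0.0, 1.0, -0.005], [-1.0, -0.0, 0.0]]
shift to [0.035 0.    0.099] : [ 0.0016  0.0005 -0.0019]
```

Not yet clearly bottomed out, so I'll press down a few mm more in small steps.

Call:
carry_out:
  plan:
    - [[0,0.001,0,0,0],[0,0.002,0,0,0],[0,0.002,0,0,0]]

```text
time_s: 4.38
ee_pos: [0.6088, 0.0618, 0.1004]
tool_rot: [[0.001, -0.214, 0.977], [0.0, 0.977, 0.214], [-1.0, -0.0, 0.001]]
wrist_force: [-3.8, 0.0, 10.3]
gripper_width: -0.0
```

```bash
python3 st.py
```

```text
t 4.375 ee [0.6088 0.0618 0.1004] stage [ 0.037  -0.0005  0.1004] q [ 5.8 30.9  5.8 64.8 -0.  83.5] F [-3.8  0.  10.3] g -0.00021220368280112776
R in stage [[0.001, 0.005, 1.0], [-0.0, 1.0, -0.005], [-1.0, -0.0, 0.001]]
```

At 10 N there is no further travel and the height is 0.100 (0.101 expected when shut), so the cover is seated. I'll lift off, look, and open the gripper.

Call:
carry_out:
  plan:
    - [[0,-0.03,0,0,0],[0,-0.08,0,0,0],[0.7,-0.1,0,-0.04,0],[0.7,-0.1,0,-0.09,0],[0.7,-0.1,0,-0.12,0],[0.7,-0.1,0,-0.12,0]]

```text
time_s: 5.12
ee_pos: [0.4893, 0.0358, 0.1985]
tool_rot: [[-0.001, -0.213, 0.977], [-0.0, 0.977, 0.213], [-1.0, 0.0, -0.001]]
wrist_force: [0.6, 0.6, 0.5]
gripper_width: 0.698
```

```bash
python3 st.py
python3 - <<'E'
from h import *
import pickle
cs={n:snap(n,'d') for n in('side','top')}; pickle.dump(cs,open('d.pkl','wb'))
a=cv2.imread('pics/d_side.png')[140:250,220:350]; cv2.imwrite('pics/d_z.png',cv2.resize(a,None,fx=5.4,fy=5.4,interpolation=cv2.INTER_CUBIC))
a=cv2.imread('pics/d_top.png')[190:270,200:330]; cv2.imwrite('pics/d_zt.png',cv2.resize(a,None,fx=5.4,fy=5.4,interpolation=cv2.INTER_CUBIC))
E
```

```text
t 5.125 ee [0.4893 0.0358 0.1985] stage [-0.0854  0.0002  0.1985] q [ 4.2 13.8 -4.7 71.6 -0.  81.9] F [0.6 0.6 0.5] g 0.6975531158287999
R in stage [[-0.001, 0.006, 1.0], [0.0, 1.0, -0.006], [-1.0, 0.0, -0.001]]
```

View pics/d_z.png

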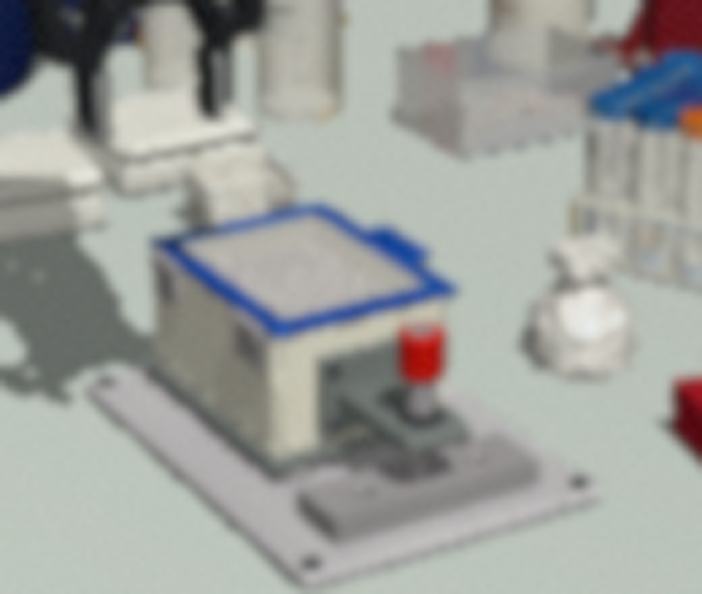

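View pics/d_zt.png

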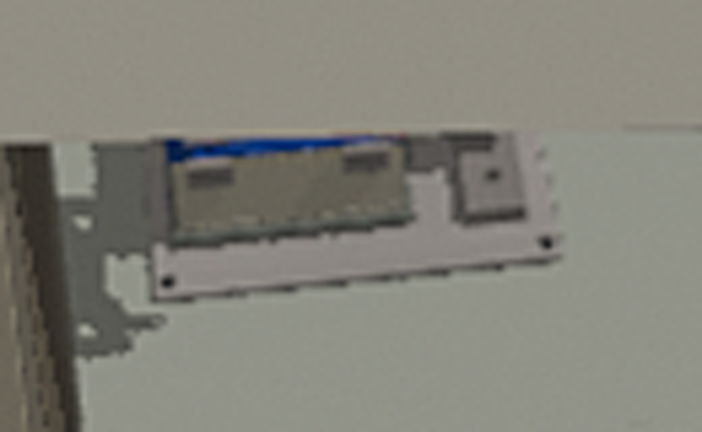

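The cover lies flat on the box, with its corners at zoom (160,243), (317,207), (453,292) and (283,330). The top view shows the near edge of the plate, which I'll use to refine the stage pose and knob position.

Run:
```python
from h import *
import pickle
from scipy.optimize import least_squares
cs=pickle.load(open('d.pkl','rb')); s,t=cs['side'],cs['top']
Z=lambda x,y:(220+(x+.5)/5.4-.5,140+(y+.5)/5.4-.5)
Y=lambda x,y:(200+(x+.5)/5.4-.5,190+(y+.5)/5.4-.5)
g=np.ascontiguousarray(s['image'][:,:,::-1]).astype(int)
m=((g[:,:,2]>g[:,:,1]+40)&(g[:,:,2]>g[:,:,0]+40)).astype(np.uint8); m[:195]=0;m[216:]=0;m[:,:288]=0;m[:,308:]=0
v,u=np.nonzero(m); print('knob bbox',u.min(),u.max(),v.min(),v.max(),u.mean(),v.mean())
k=((u.min()+u.max())/2,(v.min()+v.max())/2)
pts=[(s,(-.095,-.175,.01),Z(305,586)),(s,(.095,-.175,.01),Z(602,496)),(s,(-.095,.095,.01),Z(85,390)),(s,(0,-.135,.099),(u.mean(),v.mean())),
(s,(-.056,-.0765,.101),Z(278,332)),(s,(.062,-.0765,.101),Z(457,292)),(s,(-.056,.0765,.101),Z(153,243)),(s,(.062,.0765,.101),Z(317,204)),
(t,(-.095,-.175,.01),Y(562,260)),(t,(-.095,.095,.01),Y(150,300))]
def T(p,P):
    x,y,a=p; return np.array([x+np.cos(a)*P[0]-np.sin(a)*P[1],y+np.sin(a)*P[0]+np.cos(a)*P[1],P[2]])
f=lambda p:np.ravel([np.array(proj(c,T(p,P)))-uv for c,P,uv in pts])
r=least_squares(f,[.6,.05,0],loss='soft_l1'); print(r.x,np.degrees(r.x[2])); print(f(r.x).reshape(-1,2).round(2).tolist())
print('knob model',T(r.x,(0,-.135,.099)),'ray mean',onz(s,u.mean(),v.mean(),.099),'ray bbox',onz(s,*k,.099))
```

```text
knob bbox 294 302 200 210 297.73493975903614 205.13253012048193
[0.57351529 0.05948677 0.21692651] 12.428973589898712
[[-0.58, -0.61], [0.51, -0.99], [-0.47, -1.56], [-0.23, 0.13], [-0.88, 0.31], [0.44, -0.7], [-0.9, -0.68], [1.05, -0.47], [1.69, -0.31], [1.93, -0.27]]
knob model [ 0.60257123 -0.07234931  0.099     ] ray mean [ 0.60349153 -0.07172344  0.099     ] ray bbox [ 0.60449944 -0.07113322  0.099     ]
```

Call:
carry_out:
  plan:
    - [[0.7,0.0,-0.04,0.028,0],[0.7,0.0,-0.085,0.06,0],[0.7,0.0,-0.13,0.088,0],[0.7,0.03,-0.13,0.088,0],[0.7,0.06,-0.13,0.088,0],[0.7,0.06,-0.13,0.088,0]]

```text
time_s: 5.98
ee_pos: [0.6039, -0.0719, 0.1346]
tool_rot: [[-0.007, -0.214, 0.977], [0.001, 0.977, 0.214], [-1.0, 0.002, -0.006]]
wrist_force: [0.4, 0.3, 0.1]
gripper_width: 0.703
```

```bash
sed -i 's/\[.5726,.0542,.2205\]/[.5735,.0590,.2169]/' st.py; python3 st.py '[0.0005,-.135,.0805]'
python3 - <<'E'
from h import *
snap('side','e')
a=cv2.imread('pics/e_side.png')[140:250,220:350]; cv2.imwrite('pics/e_z.png',cv2.resize(a,None,fx=5.4,fy=5.4,interpolation=cv2.INTER_CUBIC))
E
```

```text
t 5.975 ee [ 0.6039 -0.0719  0.1346] stage [ 0.0015 -0.1344  0.1346] q [-6.8 29.4  8.7 69.7  0.  70.9] F [0.4 0.3 0.1] g 0.7032374128870476
R in stage [[-0.006, 0.002, 1.0], [0.002, 1.0, -0.002], [-1.0, 0.002, -0.006]]
shift to [ 0.0005 -0.135   0.0805] : [ 0.0541 -0.0008 -0.0007]
```

View pics/e_z.png

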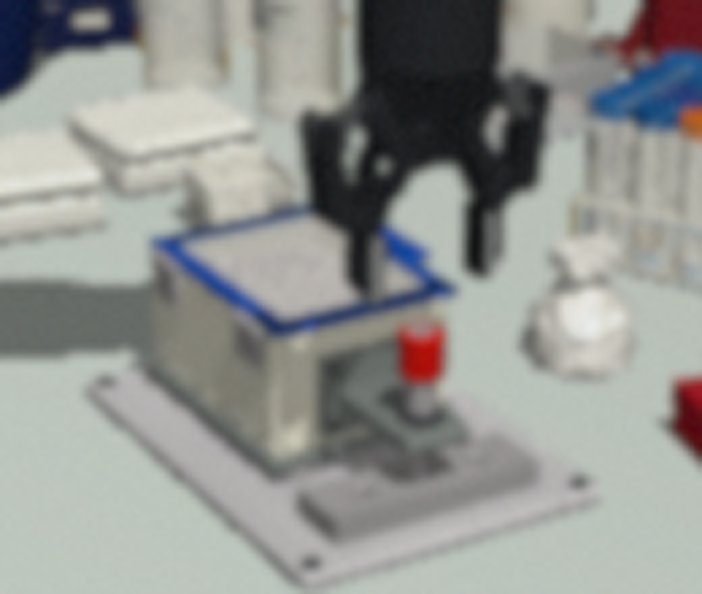

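The fingers straddle the knob, with tips at zoom (365,290) and (482,270) and the knob at (421,355). I'll descend most of the way.

Call:
carry_out:
  plan:
    - [[0.7,0.02,0,-0.001,0],[0.7,0.04,0,-0.001,0],[0.7,0.05,0,-0.001,0],[0.7,0.05,0,-0.001,0],[0.7,0.05,0,-0.001,0]]

```text
time_s: 6.65
ee_pos: [0.6052, -0.0722, 0.0896]
tool_rot: [[0.002, -0.214, 0.977], [-0.0, 0.977, 0.214], [-1.0, -0.001, 0.002]]
wrist_force: [0.9, 0.6, 0.7]
gripper_width: 0.699
```

```bash
python3 st.py '[0.0005,-.135,.0805]'
python3 - <<'E'
from h import *
snap('side','f')
a=cv2.imread('pics/f_side.png')[140:250,220:350]; cv2.imwrite('pics/f_z.png',cv2.resize(a,None,fx=5.4,fy=5.4,interpolation=cv2.INTER_CUBIC))
E
```

```text
t 6.65 ee [ 0.6052 -0.0722  0.0896] stage [ 0.0028 -0.135   0.0896] q [-6.8 31.2  4.5 63.2  0.  70.8] F [0.9 0.6 0.7] g 0.6994267252801072
R in stage [[0.002, 0.001, 1.0], [-0.001, 1.0, -0.001], [-1.0, -0.001, 0.002]]
shift to [ 0.0005 -0.135   0.0805] : [ 0.0091  0.     -0.0023]
```

View pics/f_z.png

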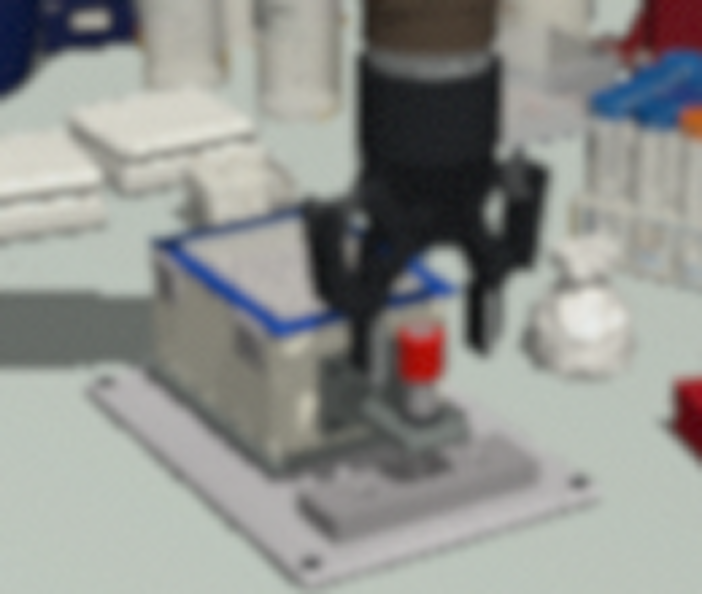

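The midpoint of the fingers is about 2–3 mm beyond the knob along the jaw axis, which agrees with the computed shift. I'll correct that, descend and close.

Call:
carry_out:
  plan:
    - [[0.7,0.009,0,-0.003,0],[0.7,0.009,0,-0.003,0],[0.5,0.009,0,-0.003,0],[0.2,0.009,0,-0.003,0],[0.2,0.009,0,-0.003,0],[0.2,0.009,0,-0.003,0]]
  force: 60

```text
time_s: 7.45
ee_pos: [0.6069, -0.0718, 0.0806]
tool_rot: [[0.011, -0.215, 0.977], [0.002, 0.977, 0.215], [-1.0, -0.001, 0.011]]
wrist_force: [11.2, 2.5, -3.8]
gripper_width: 0.285
```

```bash
python3 st.py '[0.0005,-.135,.0805]'
```

```text
t 7.45 ee [ 0.6069 -0.0718  0.0806] stage [ 0.0044 -0.1349  0.0806] q [-6.8 31.4  3.5 61.5  0.2 70.8] F [11.2  2.5 -3.8] g 0.2847949378587395
R in stage [[0.011, 0.0, 1.0], [-0.001, 1.0, -0.0], [-1.0, -0.001, 0.011]]
shift to [ 0.0005 -0.135   0.0805] : [ 0.     -0.0001 -0.0039]
```

It gripped at 24 mm, but the wrist feels 11 N sideways, so the knob really sits about 5 mm farther along +x. I'll shift to null that before pulling.

Call:
carry_out:
  plan:
    - [[0.2,0,0,0.003,0],[0.2,0,0,0.005,0],[0.2,0,0,0.005,0]]
  force: 70

```text
time_s: 7.82
ee_pos: [0.607, -0.0717, 0.0806]
tool_rot: [[0.002, -0.214, 0.977], [0.0, 0.977, 0.214], [-1.0, -0.0, 0.002]]
wrist_force: [1.1, 0.8, 5.2]
gripper_width: 0.287
```

```bash
python3 st.py
python3 - <<'E'
from h import *
snap('side','g')
a=cv2.imread('pics/g_side.png')[140:250,220:350]; cv2.imwrite('pics/g_z.png',cv2.resize(a,None,fx=5.4,fy=5.4,interpolation=cv2.INTER_CUBIC))
E
```

```text
t 7.825 ee [ 0.607  -0.0717  0.0806] stage [ 0.0046 -0.1349  0.0806] q [-6.7 31.8  4.2 62.2  0.  70.9] F [1.1 0.8 5.2] g 0.2869259195791582
R in stage [[0.002, 0.001, 1.0], [-0.0, 1.0, -0.001], [-1.0, -0.0, 0.002]]
```

View pics/g_z.png

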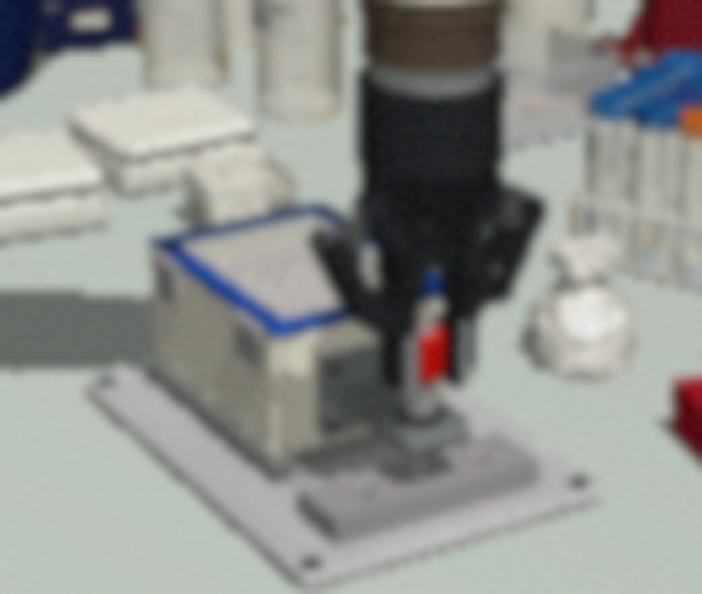

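Lateral force is nulled and the knob is between the pads, at zoom (433,350). Now pull straight up.

Call:
carry_out:
  plan:
    - [[0.2,-0.003,0,0,0],[0.2,-0.006,0,0,0],[0.2,-0.009,0,0,0],[0.2,-0.012,0,0,0],[0.2,-0.014,0,0,0],[0.2,-0.014,0,0,0]]

```text
time_s: 8.62
ee_pos: [0.6068, -0.0717, 0.0919]
tool_rot: [[0.0, -0.214, 0.977], [0.0, 0.977, 0.214], [-1.0, 0.0, 0.0]]
wrist_force: [7.5, 0.9, -8.6]
gripper_width: 0.285
```

```bash
python3 st.py
```

```text
t 8.625 ee [ 0.6068 -0.0717  0.0919] stage [ 0.0044 -0.1348  0.0919] q [-6.7 31.3  5.1 63.8  0.  70.9] F [ 7.5  0.9 -8.6] g 0.284890332710946
R in stage [[0.0, 0.001, 1.0], [0.0, 1.0, -0.001], [-1.0, 0.0, 0.0]]
```

Lifted 11.3 mm at 8.6 N, where the spring law gives 8.4 N, so there's no slip. I'll carry on to the stop.

Call:
carry_out:
  plan:
    - [[0.2,-0.002,0,0.001,0],[0.2,-0.004,0,0.001,0],[0.2,-0.0055,0,0.001,0],[0.2,-0.0055,0,0.001,0]]

```text
time_s: 9.12
ee_pos: [0.6069, -0.0716, 0.0968]
tool_rot: [[-0.002, -0.214, 0.977], [0.0, 0.977, 0.214], [-1.0, 0.0, -0.002]]
wrist_force: [7.5, 0.5, -15.7]
gripper_width: 0.285
```

```bash
python3 st.py
```

```text
t 9.125 ee [ 0.6069 -0.0716  0.0968] stage [ 0.0045 -0.1348  0.0968] q [-6.7 31.1  5.6 64.6 -0.  70.9] F [  7.5   0.5 -15.7] g 0.2849900921843327
R in stage [[-0.002, 0.002, 1.0], [0.0, 1.0, -0.002], [-1.0, 0.0, -0.002]]
```

The rise is 16.2 mm and the force, at 15.7 N, has jumped above the 9.6 N the spring gives, so it's on its stop. I'll hold for a second and check.

Call:
carry_out:
  plan:
    - [[0.2,0,0,0.002,0],[0.2,0,0,0.002,0],[0.2,0,0,0.002,0],[0.2,0,0,0.002,0],[0.2,0,0,0.002,0],[0.2,0,0,0.002,0],[0.2,0,0,0.002,0],[0.2,0,0,0.002,0]]
  force: 80

```text
time_s: 10.12
ee_pos: [0.607, -0.0716, 0.0969]
tool_rot: [[-0.005, -0.213, 0.977], [-0.001, 0.977, 0.213], [-1.0, 0.001, -0.005]]
wrist_force: [-2.0, -4.6, -25.7]
gripper_width: 0.281
```

```bash
python3 st.py
python3 - <<'E'
from h import *
snap('side','i')
a=cv2.imread('pics/i_side.png')[140:250,220:350]; cv2.imwrite('pics/i_z.png',cv2.resize(a,None,fx=5.4,fy=5.4,interpolation=cv2.INTER_CUBIC))
E
```

```text
t 10.125 ee [ 0.607  -0.0716  0.0969] stage [ 0.0046 -0.1347  0.0969] q [-6.7 31.3  5.9 64.9 -0.1 71. ] F [ -2.   -4.6 -25.7] g 0.2805862005238844
R in stage [[-0.005, 0.002, 1.0], [0.001, 1.0, -0.002], [-1.0, 0.001, -0.005]]
```

View pics/i_z.png

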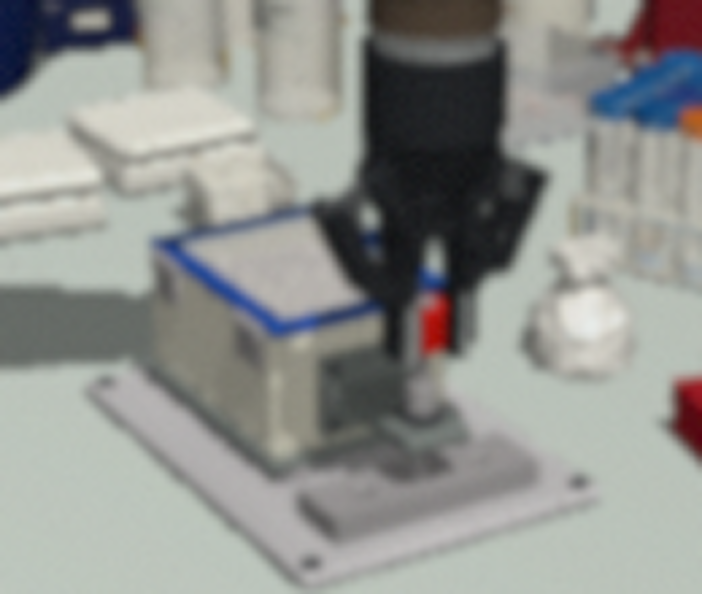

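View pics/i_side.png

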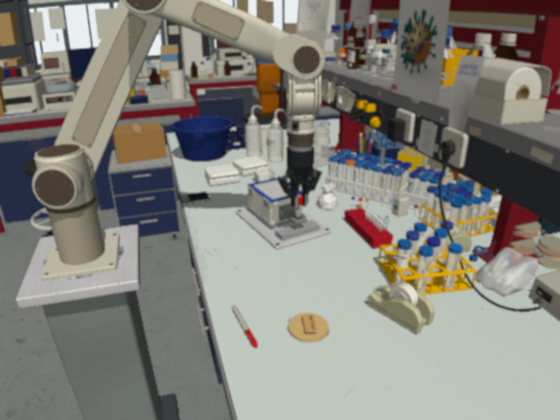

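The picture shows the knob raised (its lower end moved from zoom y≈382 to 355), the cover still shut, and the other things unmoved. The upward pull grew to 26 N, so I'll ease it slightly while staying on the stop.

Call:
carry_out:
  plan:
    - [[0.2,0.001,0,0,0],[0.2,0.001,0,0,0],[0.2,0.001,0,0,0],[0.2,0.001,0,0,0],[0.2,0.001,0,0,0],[0.2,0.001,0,0,0]]

```text
time_s: 10.92
ee_pos: [0.607, -0.0716, 0.0968]
tool_rot: [[-0.005, -0.213, 0.977], [-0.001, 0.977, 0.213], [-1.0, 0.0, -0.005]]
wrist_force: [-3.4, -4.4, -21.8]
gripper_width: 0.281
```

```bash
python3 st.py
```

```text
t 10.925 ee [ 0.607  -0.0716  0.0968] stage [ 0.0046 -0.1347  0.0968] q [-6.7 31.3  5.9 64.9 -0.1 71. ] F [ -3.4  -4.4 -21.8] g 0.2811689468811011
R in stage [[-0.005, 0.002, 1.0], [0.0, 1.0, -0.002], [-1.0, 0.0, -0.005]]
```

Call:
carry_out:
  plan:
    - [[0.2,0,0,0,0],[0.2,0,0,0,0],[0.2,0,0,0,0],[0.2,0,0,0,0],[0.2,0,0,0,0],[0.2,0,0,0,0],[0.2,0,0,0,0],[0.2,0,0,0,0]]

```text
time_s: 11.92
ee_pos: [0.607, -0.0716, 0.0968]
tool_rot: [[-0.005, -0.213, 0.977], [-0.001, 0.977, 0.213], [-1.0, 0.0, -0.005]]
wrist_force: [-2.7, -3.8, -21.4]
gripper_width: 0.28
```

```bash
python3 st.py
```

```text
t 11.925 ee [ 0.607  -0.0716  0.0968] stage [ 0.0046 -0.1347  0.0968] q [-6.7 31.3  5.9 64.9 -0.1 71. ] F [ -2.7  -3.8 -21.4] g 0.28046984720165846
R in stage [[-0.005, 0.002, 1.0], [0.0, 1.0, -0.002], [-1.0, 0.0, -0.005]]
```

Steady over a full second, so I'm handing in.

```bash
python3 -c "
from station import arm
print(arm.hand_in())"; python3 st.py
```

```text
the job is handed in; nothing more can be done
None
the job is handed in; nothing more can be done
```

The dust cover is shut and the gripper is holding the plunger fully out; I handed the job in at about 12 s.

- **Cover:** I pushed it down on its outer face until it stopped moving under 10 N, with the fingertips at z = 0.100 m against 0.101 m expected when shut. The pictures before and after the pull show it flat on the box.
- **Plunger:** I gripped the knob and pulled it straight up 16.2 mm. The force followed the spring on the way (8.6 N at 11 mm), then rose past what the spring alone gives, so it is on its stop.
- **Final hold:** Over the last second before hand-in the height and grip did not change, with about 21 N of upward pull and an 80 N grip.
- **Bystanders:** I saw none of the other things moved in the last full picture.

**Disagreements:**
- The knob was about 4–5 mm farther along the stage's +x than the cameras gave. The first grip therefore pushed sideways with about 11 N, and I cut that to about 1 N before pulling. A few newtons of side load (about 3–4 N) remained at the end.
- The gripper reads 24 mm on the 26 mm knob.
- The pin itself was never visible, so its being out of the hole is judged from the lift and the force.

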